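Snap the retaining clip onto a shutter lock's pivot pin

ROBOT

A 6-joint arm with a two-finger parallel gripper is mounted at the origin on the work surface. World frame = base frame: x ahead of the robot, y to its left, z up, the work surface at z = 0. Lengths are in m, angles in degrees, forces in N, time in s.
With the tool pointing down it reaches from about 0.35 to 0.875 m from the base axis. Payload 4.2 kg.
Tool frame: the origin (TCP) lies between the finger pads; the fingertips stand 17 mm ahead of it and the grasp point (between the pads) lies 2 mm behind it; z points along the fingers, y is the line along which they close (so a half turn about z gives the same grasp; the last joint's range is limited). The gripper opens to 87 mm and grips with 3 to 60 N. Pads are 19 mm wide; open, the fingers measure 117 mm over their backs; the gripper's body (75 mm by 190 mm) begins 51 mm behind the grasp point.
Start: joints at [84.03, 22.042, 0.453, 0, -68.411, -14.817], TCP at [0.222, 0.584, 0.24] pointing down, gripper open.
Joint ranges: [-179.83, 179.83], [-69.29, 118.12], [-61.27, 80.66], [-181.25, 117.63], [-171.15, -9.14], [-177.46, 177.46]. Speed limits (degrees/s): [159.86, 159.86, 180, 180, 180, 180].

INTERFACE

Orientations are given as a 3x3 rotation matrix whose columns are the frame's x, y, z axes.
In Python, from station import r gives the robot as it stands.
- The arm moves only by the tool servo_tool, never from a script. Its argument "targets" is a list of rows, each a list of 5 numbers: the shift along the world's x, y, z in units of 30 mm (1.0 is 30 mm), then the turn about the world's z in rad, then the finger opening in mm, from 0 to 87. In form: [[x, y, z, turn, gripper], ...]. A call has exactly 5 rows; each row is the pose to reach, as a shift and turn from the pose commanded when the call began; what a row does not reach only later rows make up. A row lasts 1/12 s, in which the tool goes at most 41.7 mm and 7.16 degrees, less where a joint would pass 70% of its speed; a pose out of reach is approached as far as the arm can. A call with a gripper value outside its range is refused whole. The fingers move at their own pace and stop on an object; the grip force is fixed at half the most. Time passes only in rows, so rows that repeat a pose let the fingers close, or fill a call up. It gives the time, the measured TCP pose, the force, the opening and the grip force at its end, in the units of the state.
- r.sense(): the state, without advancing time (a new reading comes with each control period).
- r.capture(name): name is "scene" or "top" or "wrist"; returns a dict with "pixels" (480x640x3 uint8, red, green, blue), "fx", "fy", "cx", "cy" (pixels), "world_from_camera" (4x4, takes a point from camera to world coordinates). Camera axes: x right, y down, z forward; pixel columns grow to the right and rows downward; lengths in m; the calibration is good to about 2 mm. A picture is of the moment at which its call begins. There is no depth.
- r.finish_job(): hands the job in; it is judged then, once.
The state is a dict: "time_s": time; "joints": joint angles; "joint_velocities": joint speeds; "effort": joint torques, N m; "tcp_pos": TCP position; "ee_rot": TCP orientation; "wrist_force": force on the tool from outside, world axes, zero at the start; "moment": the same for the moment, N m; "gripper_width": opening from 0.0 (shut) to 1.0 (fully open); "gripper_force": force on a finger pad.
Only numpy, scipy, OpenCV 4.12 (cv2) and the standard library are available. Lean on these libraries where they do the work, as an engineer would, in place of code of your own. Each camera call takes 0.05 s, during which the arm holds its last target. There are 200 camera calls.

TASK

Take the forked tool (the one with two prongs on its foot) and with it push the loose retaining clip lying on the shutter lock sideways, mouth first, onto the headed pivot pin until it snaps fully home under the pin's head. Then stand the forked tool back upright on the open bench, well clear of the lock. Keep the fingers off the clip and leave the straight-edged tool alone.

Things in the scene. Friction and masses are not known exactly. Their poses are not given: they have to be found in the camera images.
- clip: Flat oiled steel split clip, a slippery 8 mm thick U lying on the lock, open mouth (+x, 33 mm wide between flared tips) towards the pin, 40-56 mm short of it. Origin: seat centre, underside; on the pin's axis (2 mm play) when home. Straight back 36 mm wide at x -22; tips end at x +24, 43 mm wide outside. Sprung legs, throat 12.5 mm: about 5 N opens them over the groove, then they snap shut.
- pin (a point): Headed pin on the fixed dark grey lock case (top 50 mm above bench). Point: on its axis at the case top. Groove 16 mm dia, 0-11 mm up; head 22 mm dia, top at 21 mm. Axes of the lock: +x is the way to push the clip. Case x -155..65, y -75..75 mm, bolts stick out sideways to y 120; top bare for x < 25. A thin clipped pin, 14 mm tall, at x 43 y -42 and a low brass cylinder at x 40 y 35.
- fork_tool: Forked tool beside the lock: black square handle 20 x 20 mm (sides along x, y), 12 to 95 mm up, on a polished, slippery dark steel foot 12 mm thick. Origin: underside, on the handle's axis; +x the way the prongs point. Foot x -18 to +24 mm (flat pushing face at +24, 76 mm wide); two prongs 8 mm wide, 60 mm apart inside (they pass beside the clip), end at x +46. 150-310 g.
- flat_tool: Straight-edged tool, a bystander to leave alone: same handle, origin and axes as the forked tool, but its foot ends in a plain straight bar 76 mm wide at x +24 mm, with no prongs. It stands on the bench on the other side of the lock from the forked tool; which is on which side varies.
Not all that is in view belongs to the job. Leave any yellow look-alike of the fork_tool alone. What is shaped like the clip but orange is not meant.

How it is judged:
By the outcome, as a careful person would: the job done as asked, in the order asked, and still so for the second after the job is handed in, with the robot touching nothing.
It also fails if it takes over 51 s, if anything falls off the work surface, if the arm or the gripper's body presses on something with over 40 N, if the wrist force passes 120 N, or if a joint passes its speed limit or range.

## Working session

There is one attempt and no reset: what is moved stays moved. The work goes in short steps, Python scripts to look and compute and a tool call to move; the robot and the scene stay as the last step left them, time stands still between calls to the robot, and variables do not carry over. Pictures are saved under pics/ and viewed, at most 10 in all, crops included, and the job is handed in when it is done.

Besides the shell and the picture viewer there is one more tool, called after "Emit:" by a JSON object that holds its "name" and its "arguments". servo_tool: Moves the arm, as the interface text tells. Its arguments: {"type":"object","properties":{"targets":{"type":"array","items":{"type":"array","items":{"type":"number"}}}},"required":["targets"]}

```bash
mkdir -p pics; cat > h.py <<'E'
import numpy as np, cv2
from station import r
def cap(n,f=None):
    c=r.capture(n)
    if f: cv2.imwrite('pics/'+f,cv2.cvtColor(np.asarray(c['pixels'],np.uint8),cv2.COLOR_RGB2BGR))
    return c
def ray(c,u,v):
    T=np.array(c['world_from_camera']); d=T[:3,:3]@np.array([(u-c['cx'])/c['fx'],(v-c['cy'])/c['fy'],1]); return T[:3,3],d
def onz(c,u,v,z):
    o,d=ray(c,u,v); return o+d*(z-o[2])/d[2]
def tri(c1,p1,c2,p2):
    A=[];b=[]
    for c,p in((c1,p1),(c2,p2)):
        o,d=ray(c,*p); d=d/np.linalg.norm(d); P=np.eye(3)-np.outer(d,d); A.append(P);b.append(P@o)
    return np.linalg.lstsq(np.vstack(A),np.hstack(b),rcond=None)[0]
E
python3 - <<'E'
from h import *
import pickle
a={n:cap(n,n+'0.png') for n in('scene','top','wrist')}
pickle.dump(a,open('c0.pkl','wb'))
for n in a: print(n,np.round(a[n]['world_from_camera'],3).tolist(),a[n]['fx'])
print(r.sense())
E
```

```text
scene [[0.756, 0.507, -0.414, 0.874], [0.655, -0.599, 0.46, -0.405], [-0.015, -0.619, -0.785, 0.756], [0.0, 0.0, 0.0, 1.0]] 466.11513801393045
top [[-0.009, -0.983, 0.181, 0.379], [-1.0, 0.009, 0.002, -0.003], [-0.004, -0.181, -0.983, 0.859], [0.0, 0.0, 0.0, 1.0]] 457.83970748104593
wrist [[-0.355, -0.902, -0.247, 0.289], [-0.935, 0.343, 0.092, 0.558], [0.002, 0.264, -0.965, 0.384], [0.0, 0.0, 0.0, 1.0]] 384.545072169685
{'time_s': 0.15, 'joints': array([ 8.40311313e+01,  2.20821963e+01,  3.99264505e-01, -1.92494052e-02,
       -6.84128410e+01, -1.48154481e+01]), 'joint_velocities': array([ 0.02035729, -0.0750496 ,  0.35660609,  0.04265414, -0.08646255,
        0.02047062]), 'effort': array([ 1.52929181e-05, -3.91053843e+01,  1.87586474e+01,  4.22223821e+00,
        1.23605106e-02, -1.41219843e-04]), 'tcp_pos': array([0.22163351, 0.58393586, 0.23870814]), 'ee_rot': array([[ 9.34878911e-01, -3.54966460e-01, -4.84526135e-04],
       [-3.54966768e-01, -9.34877498e-01, -1.62998268e-03],
       [ 1.25616601e-04,  1.69582711e-03, -9.99998554e-01]]), 'wrist_force': array([ 1.18666828,  0.12163532, -0.51341078]), 'moment': array([ 0.02448817, -0.04931563,  0.02102816]), 'gripper_force': 0.0, 'gripper_width': 0.9984704016879092}
```

View pics/scene0.png

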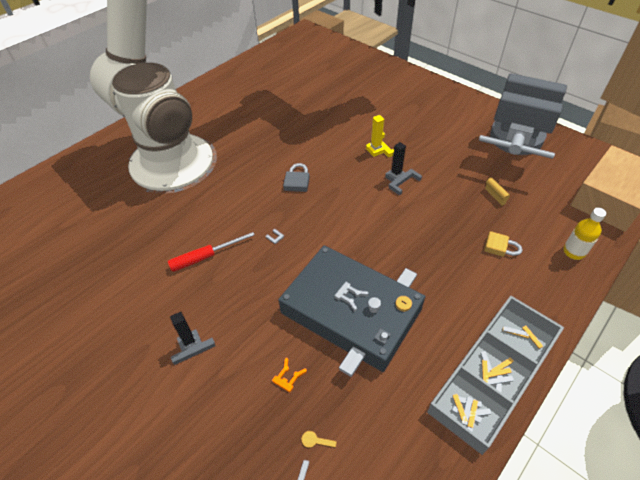

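View pics/top0.png

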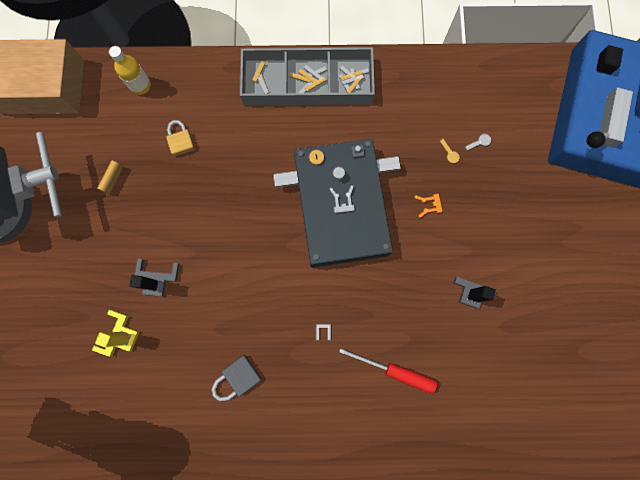

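Candidates for the forked tool: dark two-pronged one at top (155,278) / scene (400,170), the yellow look-alike at top (117,335), and the straight-bar tool at top (475,292). I choose the dark pronged one. Clip candidates: silver on the lock at top (343,201), orange one at (430,205), silver U on the bench at (323,331). I choose the one on the lock. Next, a close crop as the check.

```bash
python3 - <<'E'
import cv2,numpy as np
t=cv2.imread('pics/top0.png'); s=cv2.imread('pics/scene0.png')
f=lambda im,x,y,w,h,k:cv2.resize(im[y:y+h,x:x+w],None,fx=k,fy=k,interpolation=cv2.INTER_CUBIC)
A=np.hstack([f(t,290,135,100,75,4),f(t,110,240,100,75,4)])
B=np.hstack([f(s,320,270,100,75,4),f(s,360,120,100,75,4)])
cv2.imwrite('pics/crop0.png',np.vstack([A,B]))
E
```

```text
(no output)
```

View pics/crop0.png

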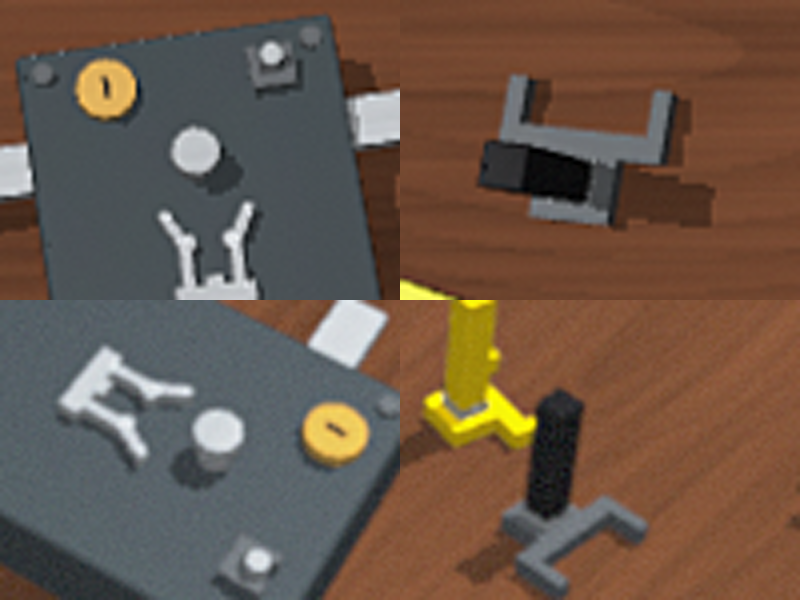

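The crop confirms the dark two-pronged fork (left prong at top (239,259), right at (276,263)). The silver clip on the lock opens towards the pin at top (339,172). The yellow tool stands close by the fork.

```bash
cat > m.py <<'E'
from h import *
import pickle
a=pickle.load(open('c0.pkl','rb')); T,S=a['top'],a['scene']
ct=lambda u,v,x,y,ox=0,oy=0:((u-ox+1.5)/4+x-.5,(v-oy+1.5)/4+y-.5)
tl=lambda u,v:ct(u,v,290,135); tf=lambda u,v:ct(u,v,110,240,400,0)
sl=lambda u,v:ct(u,v,320,270,0,300); sf=lambda u,v:ct(u,v,360,120,400,300)
P={'pinhead':(tl(196,150),sl(219,432)),'handletop':(tf(504,165),sf(560,405)),
'prongL':(tf(519,76),sf(640,518)),'prongR':(tf(665,93),sf(563,585)),
'cliptipL':(tl(164,215),sl(186,391)),'cliptipR':(tl(249,207),sl(139,459)),
'brass':(tl(106,88),sl(335,432)),'thin':(tl(272,53),sl(258,560))}
for k,(t,s) in P.items(): print(k,np.round(tri(T,t,S,s)*1000,1), np.round(onz(T,*t,.071 if k=='pinhead' else .058 if 'clip' in k else .012)*1000,1))
# case outline by mask
img=np.asarray(T['pixels'],np.uint8)
hsv=cv2.cvtColor(img,cv2.COLOR_RGB2HSV)
m=((hsv[...,0]>85)&(hsv[...,0]<125)&(hsv[...,2]<95)&(hsv[...,1]>20)).astype(np.uint8); m[:, :285]=0; m[:,400:]=0; m[:120]=0; m[280:]=0
cs,_=cv2.findContours(m,0,2); c=max(cs,key=cv2.contourArea); print(cv2.contourArea(c))
h=cv2.convexHull(c); q=cv2.approxPolyDP(h,4,True)[:,0]; print(q.tolist(),np.round([onz(T,*p,.05)[:2]*1000 for p in q],1).tolist())
# clip mask
m=((hsv[...,1]<40)&(hsv[...,2]>150)).astype(np.uint8); m[:182]=0;m[217:]=0;m[:,:325]=0;m[:,:325]=0;m[:,362:]=0
p=np.argwhere(m)[:,::-1]; print(len(p)); W=np.array([onz(T,*x,.058)[:2] for x in p])*1000
np.save('clipW.npy',W); print(W.mean(0),W.min(0),W.max(0))
b=cv2.minAreaRect(W.astype(np.float32)); print(b)
E
python3 m.py
```

```text
pinhead [647.7 -38.6  69.8] [646.5 -39.4  71. ]
handletop [452.7 306.4  91.4] [459.7 337.7  12. ]
prongL [500.7 330.9  19.4] [501.3 333.3  12. ]
prongR [493.6 266.   10.1] [492.6 264.6  12. ]
cliptipL [620.4 -24.5  58.6] [620.2 -24.9  58. ]
cliptipR [625.  -63.4  54.7] [623.6 -63.6  58. ]
brass [682.2   1.5  56.8] [698.4   1.1  12. ]
thin [695.7 -74.4  64.4] [715.6 -80.   12. ]
9355.5
[[371, 139], [391, 252], [312, 266], [294, 150]] [[718.3, -101.6], [504.0, -130.9], [480.1, 10.4], [698.0, 42.6]]
238
[595.37666611 -46.12819091] [576.4660066  -64.40257456] [624.77567077 -23.29469931]
((600.489990234375, -45.17927551269531), (45.4838981628418, 40.571632385253906), 5.069314002990723)
```

```bash
cat >> m.py <<'E'
print('yellow')
for C,n in((T,'top'),(S,'scene')):
    hs=cv2.cvtColor(np.asarray(C['pixels'],np.uint8),cv2.COLOR_RGB2HSV)
    m=((hs[...,0]>25)&(hs[...,0]<33)&(hs[...,1]>200)&(hs[...,2]>90)).astype(np.uint8)
    cs,_=cv2.findContours(m,0,2); c=max(cs,key=cv2.contourArea)[:,0]; print(n,cv2.contourArea(c),c.min(0),c.max(0))
    for z in (.012,.095): print(z,np.round([onz(C,*p,z)[:2]*1000 for p in c]).astype(int)[::6].tolist())
E
python3 m.py | sed -n '/yellow/,$p'
```

```text
yellowTraceback (most recent call last):
  File "m.py", line 27, in <module>
    cs,_=cv2.findContours(m,0,2); c=max(cs,key=cv2.contourArea)[:,0]; print(n,cv2.contourArea(c),c.min(0),c.max(0))
                                    ~~~^^^^^^^^^^^^^^^^^^^^^^^^
ValueError: max() iterable argument is empty
```

Emit:
{"name": "servo_tool", "arguments": {"targets": [[0.75, -0.9, -0.1, -0.12, 60], [1.5, -1.8, -0.2, -0.24, 60], [2.25, -2.7, -0.3, -0.36, 60], [3.0, -3.6, -0.4, -0.48, 60], [3.75, -4.5, -0.5, -0.6, 60]]}}

```text
time_s: 0.57
tcp_pos: [0.3349, 0.4478, 0.2242]
ee_rot: [[0.567, -0.824, -0.0], [-0.824, -0.567, -0.0], [0.0, 0.0, -1.0]]
wrist_force: [0.9, -0.5, 0.8]
gripper_width: 0.734
gripper_force: 0.0
```

Emit:
{"name": "servo_tool", "arguments": {"targets": [[0.8, -1.0, -0.1, -0.12, 60], [1.6, -2.0, -0.2, -0.24, 60], [2.4, -3.0, -0.3, -0.36, 60], [3.2, -3.9, -0.5, -0.48, 60], [3.9, -4.75, -0.8, -0.6, 60]]}}

```text
time_s: 0.98
tcp_pos: [0.4526, 0.3053, 0.201]
ee_rot: [[0.002, -1.0, 0.001], [-1.0, -0.002, 0.001], [-0.001, -0.001, -1.0]]
wrist_force: [0.1, -0.1, 0.6]
gripper_width: 0.688
gripper_force: 0.0
```

```bash
sed -i 's/hs\[...,1\]>200/hs[...,1]>170/; s/hs\[...,2\]>90/hs[...,2]>70/' m.py; sed -i 's/hs\[...,0\]>25/hs[...,0]>22/;s/hs\[...,0\]<33/hs[...,0]<36/' m.py;  python3 m.py | sed -n '/yellow/,$p'
```

```text
yellow
top 253.5 [ 95 332] [127 356]
0.012 [[368, 397], [364, 388], [353, 380], [345, 381], [338, 388], [343, 401], [338, 386], [339, 370], [332, 374], [329, 372], [343, 368], [348, 350], [364, 350], [366, 364], [368, 381]]
0.095 [[369, 358], [366, 349], [356, 342], [348, 343], [342, 349], [347, 361], [342, 348], [343, 333], [337, 338], [334, 336], [346, 332], [351, 316], [365, 315], [367, 328], [369, 343]]
scene 475.0 [366 115] [394 156]
0.012 [[283, 457], [311, 403], [343, 358], [362, 369], [366, 347], [336, 347], [378, 328], [386, 349], [407, 353], [391, 368], [342, 408], [303, 457]]
0.095 [[349, 361], [374, 313], [402, 273], [419, 283], [423, 264], [396, 263], [433, 246], [440, 265], [459, 268], [444, 282], [401, 318], [367, 361]]
```

Emit:
{"name": "servo_tool", "arguments": {"targets": [[0, 0, -0.1, -0.11, 60], [0, 0, -0.2, -0.11, 60], [0, 0, -0.2, -0.11, 60], [0, 0, -0.2, -0.11, 60], [0, 0, -0.2, -0.11, 60]]}}

```text
time_s: 1.4
tcp_pos: [0.4509, 0.3077, 0.1949]
ee_rot: [[-0.099, -0.995, 0.001], [-0.995, 0.099, 0.0], [-0.0, -0.0, -1.0]]
wrist_force: [0.0, -0.6, 0.9]
gripper_width: 0.689
gripper_force: 0.0
```

```bash
python3 - <<'E'
from h import *
import pickle
c=cap('wrist','w1.png'); pickle.dump(c,open('w1.pkl','wb'))
for p in ([.452,.3055,.095],[.5005,.333,.012],[.493,.265,.012]):
    T=np.linalg.inv(np.array(c['world_from_camera'])); q=T[:3,:3]@p+T[:3,3]; print(c['fx']*q[0]/q[2]+c['cx'],c['fy']*q[1]/q[2]+c['cy'])
E
```

```text
316.3853917370273 247.73030689942502
266.04835789920753 256.39581350100406
264.0544521286993 179.38230506469702
```

View pics/w1.png

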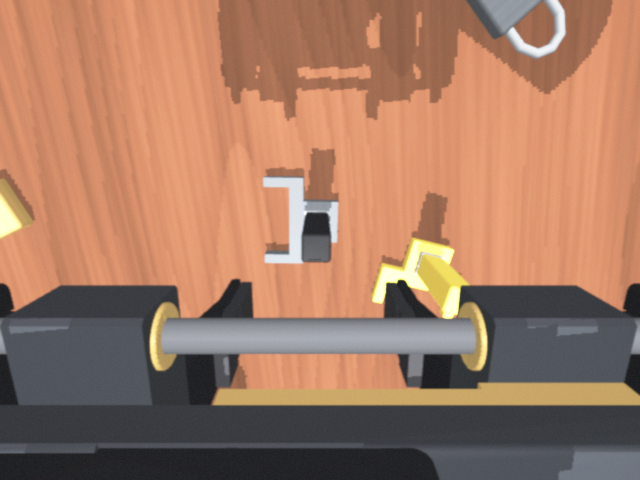

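The wrist view shows the handle top at (316,247) and prong tips at (265,182) and (266,258), within 3 px of my predictions. The yellow tool at (430,265) is clear of the fingers, so I descend.

Emit:
{"name": "servo_tool", "arguments": {"targets": [[0.03, -0.03, -1.0, -0.01, 60], [0.03, -0.03, -2.0, -0.01, 60], [0.03, -0.03, -3.0, -0.01, 60], [0.03, -0.03, -4.0, -0.01, 60], [0.03, -0.03, -4.75, -0.01, 60]]}}

```text
time_s: 1.87
tcp_pos: [0.4512, 0.3062, 0.0502]
ee_rot: [[-0.11, -0.994, -0.001], [-0.994, 0.11, -0.001], [0.001, 0.001, -1.0]]
wrist_force: [0.1, -0.3, -0.1]
gripper_width: 0.691
gripper_force: 0.0
```

Emit:
{"name": "servo_tool", "arguments": {"targets": [[0, 0, 0, 0, 60], [0, 0, 0, 0, 15], [0, 0, 0, 0, 15], [0, 0, 0, 0, 15], [0, 0, 0, 0, 15]]}}

```text
time_s: 2.28
tcp_pos: [0.4529, 0.3069, 0.0539]
ee_rot: [[-0.111, -0.994, 0.003], [-0.994, 0.111, 0.003], [-0.003, -0.002, -1.0]]
wrist_force: [-0.1, 0.1, 0.4]
gripper_width: 0.471
gripper_force: 0.0
```

Emit:
{"name": "servo_tool", "arguments": {"targets": [[0, 0, 0, 0, 15], [0, 0, 0, 0, 15], [0, 0, 0, 0, 15], [0, 0, 0, 0, 15], [0, 0, 0, 0, 15]]}}

```text
time_s: 2.7
tcp_pos: [0.4523, 0.306, 0.0525]
ee_rot: [[-0.112, -0.994, 0.0], [-0.994, 0.112, 0.0], [-0.0, -0.0, -1.0]]
wrist_force: [-0.8, -0.1, 3.2]
gripper_width: 0.228
gripper_force: 30.0
```

Emit:
{"name": "servo_tool", "arguments": {"targets": [[0, 0, 0.5, 0, 15], [0, 0, 1.2, 0, 15], [0, 0, 2.1, 0, 15], [0, 0, 3.0, 0, 15], [0, 0, 3.6, 0, 15]]}}

```text
time_s: 3.12
tcp_pos: [0.4525, 0.3061, 0.162]
ee_rot: [[-0.112, -0.994, 0.001], [-0.994, 0.112, 0.001], [-0.001, -0.001, -1.0]]
wrist_force: [-0.9, -0.2, -2.1]
gripper_width: 0.224
gripper_force: 30.0
```

```bash
python3 - <<'E'
from h import *
s=r.sense(); print(s['tcp_pos'],s['gripper_width'])
p=np.array([.646,-.039]); 
for a in (6,8.1):
    u=np.array([np.cos(np.radians(a)),np.sin(np.radians(a))])
    print(a,'end',p-.046*u)
# hover: clip back (0.5765,-0.048)
u=np.array([np.cos(np.radians(6)),np.sin(np.radians(6))]); print('hover',np.array([.5765,-.048])-.036*u)
E
```

```text
[0.45250446 0.3061383  0.16195936] 0.22409189666386545
6 end [ 0.60025199 -0.04380831]
8.1 end [ 0.60045891 -0.04548146]
hover [ 0.54069721 -0.05176302]
```

Emit:
{"name": "servo_tool", "arguments": {"targets": [[0.1, -0.5, 0, 0.02, 15], [0.35, -1.5, 0, 0.05, 15], [0.65, -2.7, 0, 0.08, 15], [0.95, -3.9, 0, 0.12, 15], [1.25, -5.1, 0, 0.15, 15]]}}

```text
time_s: 3.53
tcp_pos: [0.4891, 0.1513, 0.1594]
ee_rot: [[0.04, -0.999, -0.001], [-0.999, -0.04, -0.0], [0.0, 0.001, -1.0]]
wrist_force: [0.8, -0.1, -1.7]
gripper_width: 0.231
gripper_force: 30.0
```

Emit:
{"name": "servo_tool", "arguments": {"targets": [[0.3, -1.2, 0, 0.02, 15], [0.6, -2.4, 0, 0.04, 15], [0.9, -3.6, 0, 0.06, 15], [1.2, -4.8, 0, 0.08, 15], [1.4, -5.8, 0, 0.08, 15]]}}

```text
time_s: 3.95
tcp_pos: [0.5314, -0.0234, 0.1594]
ee_rot: [[0.117, -0.993, -0.001], [-0.993, -0.117, -0.0], [-0.0, 0.001, -1.0]]
wrist_force: [0.5, 0.4, -1.8]
gripper_width: 0.229
gripper_force: 30.0
```

Emit:
{"name": "servo_tool", "arguments": {"targets": [[0.15, -0.6, 0, 0, 15], [0.2, -0.9, 0, 0, 15], [0.2, -1.0, 0, 0, 15], [0.2, -1.0, 0, 0, 15], [0.2, -1.0, 0, 0, 15]]}}

```text
time_s: 4.37
tcp_pos: [0.5373, -0.0504, 0.1598]
ee_rot: [[0.118, -0.993, -0.001], [-0.993, -0.118, 0.0], [-0.0, 0.001, -1.0]]
wrist_force: [-0.2, 0.4, -2.5]
gripper_width: 0.227
gripper_force: 30.0
```

```bash
python3 - <<'E'
from h import *
import pickle
s=r.sense(); print(s['tcp_pos'],s['gripper_width'],np.degrees(np.arctan2(-s['ee_rot'][1,1],-s['ee_rot'][0,1])))
a={n:cap(n) for n in ('scene','top')}; pickle.dump(a,open('c1.pkl','wb'))
f=lambda im,x,y,w,h,k:cv2.resize(im[y:y+h,x:x+w],None,fx=k,fy=k,interpolation=cv2.INTER_CUBIC)
g=lambda n:cv2.cvtColor(a[n]['pixels'].astype(np.uint8),cv2.COLOR_RGB2BGR)
cv2.imwrite('pics/c1.png',np.hstack([f(g('top'),290,130,100,140,4),f(g('scene'),290,190,100,140,4)]))
E
```

```text
[ 0.53730709 -0.05040203  0.15977762] 0.22723429994860384 6.794548969924677
```

View pics/c1.png

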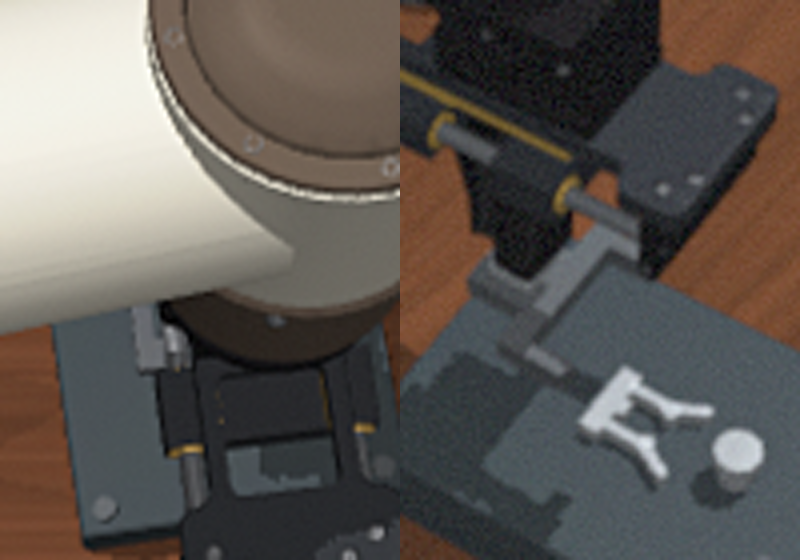

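The view shows the fork held level above the case, prongs astride the line of the clip (scene crop (600,420)), with the pin ahead at (735,455). I lower it.

Emit:
{"name": "servo_tool", "arguments": {"targets": [[0, -0.05, -0.5, 0, 15], [0, -0.05, -1.0, 0, 15], [0, -0.05, -1.4, 0, 15], [0, -0.05, -1.7, 0, 15], [0, -0.05, -1.7, 0, 15]]}}

```text
time_s: 4.88
tcp_pos: [0.5363, -0.0519, 0.1072]
ee_rot: [[0.119, -0.993, -0.004], [-0.993, -0.119, -0.0], [-0.0, 0.004, -1.0]]
wrist_force: [-0.2, -0.5, -2.8]
gripper_width: 0.228
gripper_force: 30.0
```

Emit:
{"name": "servo_tool", "arguments": {"targets": [[0, 0, -0.06, 0, 15], [0, 0, -0.12, 0, 15], [0, 0, -0.15, 0, 15], [0, 0, -0.15, 0, 15], [0, 0, -0.15, 0, 15]]}}

```text
time_s: 5.3
tcp_pos: [0.5379, -0.0525, 0.105]
ee_rot: [[0.118, -0.993, 0.001], [-0.993, -0.118, 0.0], [-0.0, -0.001, -1.0]]
wrist_force: [-1.1, 0.0, -3.0]
gripper_width: 0.229
gripper_force: 30.0
```

```bash
python3 - <<'E'
from h import *
import pickle
s=r.sense(); print(s['tcp_pos'],s['wrist_force'])
c=cap('scene')
f=lambda im,x,y,w,h,k:cv2.resize(im[y:y+h,x:x+w],None,fx=k,fy=k,interpolation=cv2.INTER_CUBIC)
cv2.imwrite('pics/c2.png',f(cv2.cvtColor(c['pixels'].astype(np.uint8),cv2.COLOR_RGB2BGR),300,230,130,90,6))
E
```

```text
[ 0.53794378 -0.05254696  0.10503421] [-1.08814974  0.00581133 -2.99532768]
```

View pics/c2.png

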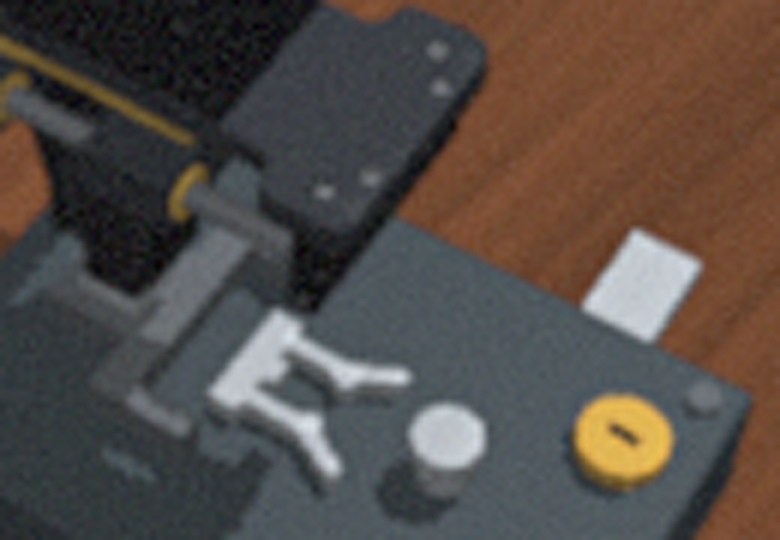

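Fork sits about 2.5 mm above the case, with its face about 14 mm behind the clip's back (crop (260,360)) and the prongs clear either side. Now the push, along the lock axis.

Emit:
{"name": "servo_tool", "arguments": {"targets": [[0.1, 0.012, -0.03, 0, 15], [0.2, 0.024, -0.03, 0, 15], [0.3, 0.036, -0.03, 0, 15], [0.38, 0.045, -0.03, 0, 15], [0.45, 0.054, -0.03, 0, 15]]}}

```text
time_s: 5.77
tcp_pos: [0.5516, -0.0509, 0.1036]
ee_rot: [[0.118, -0.993, 0.0], [-0.993, -0.118, -0.0], [0.0, -0.0, -1.0]]
wrist_force: [-0.1, -1.0, -2.0]
gripper_width: 0.231
gripper_force: 30.0
```

Emit:
{"name": "servo_tool", "arguments": {"targets": [[0.06, 0.007, 0, 0, 15], [0.12, 0.014, 0, 0, 15], [0.18, 0.021, 0, 0, 15], [0.24, 0.028, 0, 0, 15], [0.3, 0.036, 0, 0, 15]]}}

```text
time_s: 6.18
tcp_pos: [0.5602, -0.0499, 0.1036]
ee_rot: [[0.118, -0.993, -0.0], [-0.993, -0.118, -0.0], [0.0, 0.0, -1.0]]
wrist_force: [-0.3, -0.4, -1.9]
gripper_width: 0.23
gripper_force: 30.0
```

Emit:
{"name": "servo_tool", "arguments": {"targets": [[0.06, 0.007, 0, 0, 15], [0.12, 0.014, 0, 0, 15], [0.18, 0.021, 0, 0, 15], [0.24, 0.028, 0, 0, 15], [0.3, 0.036, 0, 0, 15]]}}

```text
time_s: 6.6
tcp_pos: [0.5693, -0.0488, 0.1036]
ee_rot: [[0.118, -0.993, -0.0], [-0.993, -0.118, -0.0], [0.0, 0.0, -1.0]]
wrist_force: [-0.4, 0.6, -0.6]
gripper_width: 0.232
gripper_force: 30.0
```

```bash
cat > v.py <<'E'
from h import *
import sys
s=r.sense(); print(s['tcp_pos'],s['wrist_force'])
c=cap('scene')
f=lambda im,x,y,w,h,k:cv2.resize(im[y:y+h,x:x+w],None,fx=k,fy=k,interpolation=cv2.INTER_CUBIC)
cv2.imwrite('pics/'+sys.argv[1],f(cv2.cvtColor(c['pixels'].astype(np.uint8),cv2.COLOR_RGB2BGR),310,240,110,80,7))
E
python3 v.py c3.png
```

```text
[ 0.56933483 -0.04881161  0.10363503] [-0.43807463  0.59873678 -0.57065613]
```

View pics/c3.png

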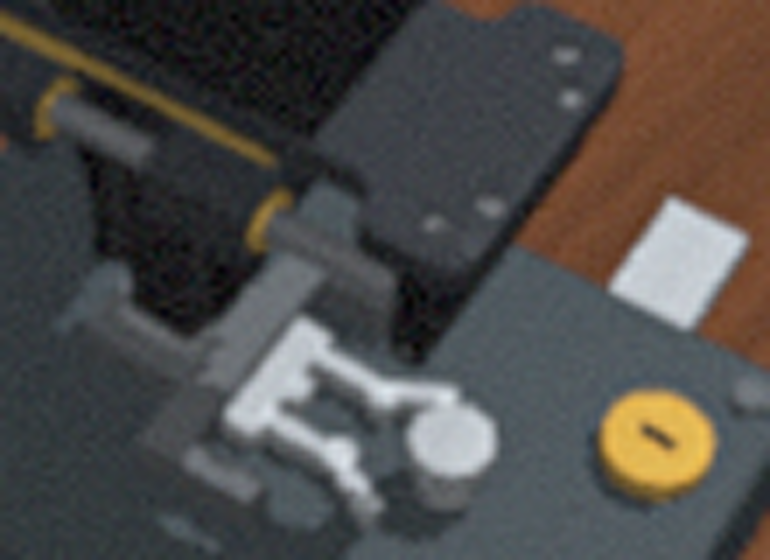

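The face is on the clip's back, and the clip's tips (crop (445,395), (370,500)) straddle the pin head at (452,440). I continue.

Emit:
{"name": "servo_tool", "arguments": {"targets": [[0.07, 0.008, 0, 0, 15], [0.14, 0.016, 0, 0, 15], [0.21, 0.025, 0, 0, 15], [0.28, 0.033, 0, 0, 15], [0.35, 0.042, 0, 0, 15]]}}

```text
time_s: 7.07
tcp_pos: [0.5799, -0.0475, 0.1037]
ee_rot: [[0.118, -0.993, 0.0], [-0.993, -0.118, -0.0], [0.0, -0.0, -1.0]]
wrist_force: [-0.0, 0.3, -1.0]
gripper_width: 0.226
gripper_force: 30.0
```

Emit:
{"name": "servo_tool", "arguments": {"targets": [[0.06, 0.007, 0, 0, 15], [0.12, 0.014, 0, 0, 15], [0.18, 0.021, 0, 0, 15], [0.24, 0.028, 0, 0, 15], [0.3, 0.036, 0, 0, 15]]}}

```text
time_s: 7.48
tcp_pos: [0.5877, -0.0466, 0.1033]
ee_rot: [[0.118, -0.993, -0.003], [-0.993, -0.118, -0.0], [-0.0, 0.003, -1.0]]
wrist_force: [-3.9, -1.1, -1.2]
gripper_width: 0.225
gripper_force: 30.0
```

Emit:
{"name": "servo_tool", "arguments": {"targets": [[0.06, 0.007, 0, 0, 15], [0.12, 0.014, 0, 0, 15], [0.18, 0.021, 0, 0, 15], [0.24, 0.028, 0, 0, 15], [0.3, 0.036, 0, 0, 15]]}}

```text
time_s: 7.9
tcp_pos: [0.5973, -0.0455, 0.1032]
ee_rot: [[0.117, -0.993, -0.001], [-0.993, -0.117, -0.0], [-0.0, 0.001, -1.0]]
wrist_force: [-0.8, -0.6, -2.8]
gripper_width: 0.229
gripper_force: 30.0
```

```bash
python3 v.py c4.png
```

```text
[ 0.59729109 -0.04551591  0.1032476 ] [-0.80180064 -0.55630261 -2.76830795]
```

View pics/c4.png

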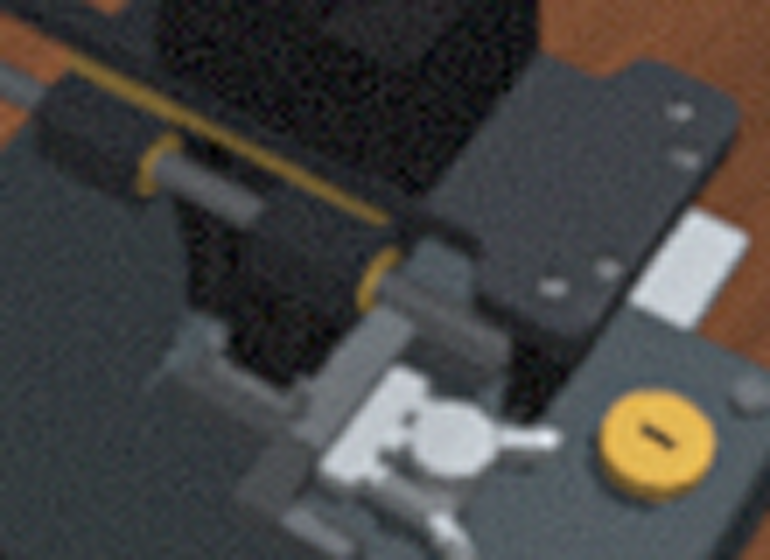

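The clip surrounds the pin (crop (455,440)) after a force peak. I push a few millimetres more until it bottoms out.

Emit:
{"name": "servo_tool", "arguments": {"targets": [[0.03, 0.004, 0, 0, 15], [0.06, 0.008, 0, 0, 15], [0.08, 0.01, 0, 0, 15], [0.1, 0.012, 0, 0, 15], [0.1, 0.012, 0, 0, 15]]}}

```text
time_s: 8.37
tcp_pos: [0.6011, -0.0449, 0.1038]
ee_rot: [[0.118, -0.993, 0.001], [-0.993, -0.118, 0.0], [0.0, -0.001, -1.0]]
wrist_force: [0.0, -0.3, -2.0]
gripper_width: 0.228
gripper_force: 30.0
```

Emit:
{"name": "servo_tool", "arguments": {"targets": [[0.02, 0.003, 0, 0, 15], [0.04, 0.005, 0, 0, 15], [0.05, 0.007, 0, 0, 15], [0.05, 0.007, 0, 0, 15], [0.05, 0.007, 0, 0, 15]]}}

```text
time_s: 8.78
tcp_pos: [0.602, -0.0449, 0.1036]
ee_rot: [[0.118, -0.993, -0.0], [-0.993, -0.118, -0.0], [0.0, 0.0, -1.0]]
wrist_force: [-1.1, -0.7, -1.6]
gripper_width: 0.221
gripper_force: 30.0
```

Not yet firm. I press in small steps until the force shows contact.

Emit:
{"name": "servo_tool", "arguments": {"targets": [[0.02, 0.002, 0, 0, 15], [0.03, 0.004, 0, 0, 15], [0.04, 0.005, 0, 0, 15], [0.04, 0.005, 0, 0, 15], [0.04, 0.005, 0, 0, 15]]}}

```text
time_s: 9.2
tcp_pos: [0.6022, -0.0449, 0.1032]
ee_rot: [[0.117, -0.993, -0.003], [-0.993, -0.117, -0.0], [-0.0, 0.003, -1.0]]
wrist_force: [-4.6, -1.0, -1.1]
gripper_width: 0.229
gripper_force: 30.0
```

Emit:
{"name": "servo_tool", "arguments": {"targets": [[0.02, 0.002, 0, 0, 15], [0.03, 0.004, 0, 0, 15], [0.04, 0.005, 0, 0, 15], [0.04, 0.005, 0, 0, 15], [0.04, 0.005, 0, 0, 15]]}}

```text
time_s: 9.62
tcp_pos: [0.6024, -0.0449, 0.1029]
ee_rot: [[0.117, -0.993, -0.005], [-0.993, -0.117, -0.001], [-0.0, 0.005, -1.0]]
wrist_force: [-5.5, -0.5, -0.4]
gripper_width: 0.226
gripper_force: 30.0
```

Firm stop at the expected place (5.5 N, within 2 mm of home). I back off along the same line and lift.

Emit:
{"name": "servo_tool", "arguments": {"targets": [[-0.15, -0.018, 0, 0, 15], [-0.35, -0.04, 0, 0, 15], [-0.6, -0.07, 0, 0, 15], [-0.85, -0.1, 0, 0, 15], [-1.1, -0.13, 0.02, 0, 15]]}}

```text
time_s: 10.03
tcp_pos: [0.5712, -0.0484, 0.1045]
ee_rot: [[0.118, -0.993, 0.001], [-0.993, -0.118, 0.0], [-0.0, -0.001, -1.0]]
wrist_force: [-0.5, -0.3, -2.0]
gripper_width: 0.23
gripper_force: 30.0
```

Emit:
{"name": "servo_tool", "arguments": {"targets": [[-0.4, -0.05, 0.02, 0, 15], [-0.8, -0.1, 0.1, 0, 15], [-0.9, -0.1, 0.6, 0, 15], [-0.9, -0.1, 1.2, 0, 15], [-0.9, -0.1, 1.9, 0, 15]]}}

```text
time_s: 10.45
tcp_pos: [0.5433, -0.0516, 0.1614]
ee_rot: [[0.118, -0.993, -0.001], [-0.993, -0.118, -0.0], [-0.0, 0.001, -1.0]]
wrist_force: [0.1, -0.6, -2.3]
gripper_width: 0.225
gripper_force: 30.0
```

Emit:
{"name": "servo_tool", "arguments": {"targets": [[-0.1, 0.4, 0.1, 0, 15], [-0.3, 1.3, 0.1, 0, 15], [-0.55, 2.4, 0.1, -0.03, 15], [-0.85, 3.6, 0.1, -0.06, 15], [-1.1, 4.8, 0.1, -0.1, 15]]}}

```text
time_s: 10.87
tcp_pos: [0.51, 0.0939, 0.1638]
ee_rot: [[0.015, -1.0, -0.0], [-1.0, -0.015, 0.0], [-0.0, 0.0, -1.0]]
wrist_force: [0.0, 0.6, -1.8]
gripper_width: 0.229
gripper_force: 30.0
```

```bash
python3 - <<'E'
from h import *
s=r.sense(); print(s['tcp_pos'],np.degrees(np.arctan2(-s['ee_rot'][1,1],-s['ee_rot'][0,1])))
a={n:cap(n) for n in ('top','scene')}
f=lambda im,x,y,w,h,k:cv2.resize(im[y:y+h,x:x+w],None,fx=k,fy=k,interpolation=cv2.INTER_CUBIC)
g=lambda n:cv2.cvtColor(a[n]['pixels'].astype(np.uint8),cv2.COLOR_RGB2BGR)
cv2.imwrite('pics/c5.png',np.hstack([f(g('top'),310,150,64,70,6),f(g('scene'),340,265,66,70,6)]))
E
```

```text
[0.51003687 0.09394766 0.16384896] 0.8701152320456977
```

View pics/c5.png

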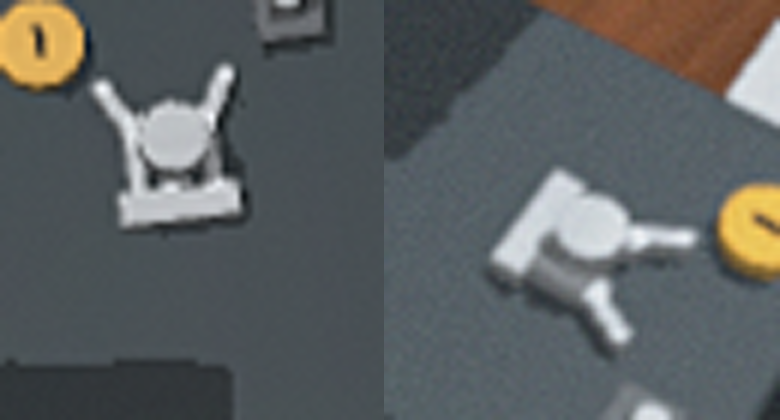

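The clip embraces the pin, with its tips ahead of the head at top crop (102,90) and (227,72) and its back edge at (182,213). I check this in mm.

```bash
python3 - <<'E'
from h import *
import pickle
C=pickle.load(open('c0.pkl','rb'))['top']
q=lambda u,v:((u+2.5)/6+309.5,(v+2.5)/6+149.5)
W=lambda u,v,z:onz(C,*q(u,v),z)[:2]*1000
pin=W(173,136,.071); u=np.array([np.cos(.141),np.sin(.141)]); n=np.array([-u[1],u[0]])
for k,p in dict(tipL=W(97,82,.058),tipR=W(229,65,.058),backL=W(122,226,.05),backR=W(243,212,.05),backtopL=W(118,195,.058)).items(): print(k,np.round([(p-pin)@u,(p-pin)@n],1))
E
```

```text
tipL [24.8 19.1]
tipR [ 24.1 -21.7]
backL [-19.2  18. ]
backR [-20.3 -19.3]
backtopL [-11.7  18.2]
```

Emit:
{"name": "servo_tool", "arguments": {"targets": [[-0.3, 1.2, 0, -0.02, 15], [-0.6, 2.4, 0, -0.04, 15], [-0.9, 3.6, 0, -0.06, 15], [-1.2, 4.8, 0, -0.08, 15], [-1.5, 5.8, 0, -0.08, 15]]}}

```text
time_s: 11.38
tcp_pos: [0.4655, 0.2685, 0.1639]
ee_rot: [[-0.062, -0.998, 0.0], [-0.998, 0.062, 0.001], [-0.001, -0.0, -1.0]]
wrist_force: [0.3, 0.7, -1.5]
gripper_width: 0.231
gripper_force: 30.0
```

Emit:
{"name": "servo_tool", "arguments": {"targets": [[-0.1, 0.5, 0, 0, 15], [-0.15, 0.8, -0.5, 0, 15], [-0.15, 0.8, -1.3, 0, 15], [-0.15, 0.8, -2.2, 0, 15], [-0.15, 0.8, -2.9, 0, 15]]}}

```text
time_s: 11.8
tcp_pos: [0.4611, 0.2898, 0.0754]
ee_rot: [[-0.062, -0.998, -0.001], [-0.998, 0.062, -0.001], [0.001, 0.001, -1.0]]
wrist_force: [-0.8, -0.3, -3.0]
gripper_width: 0.226
gripper_force: 30.0
```

Clip is home: its tips are 24.5 mm past the pin axis, against 24 nominal. I set the tool down.

Emit:
{"name": "servo_tool", "arguments": {"targets": [[0, 0, -0.3, 0, 15], [0, 0, -0.55, 0, 15], [0, 0, -0.7, 0, 15], [0, 0, -0.76, 0, 15], [0, 0, -0.76, 0, 15]]}}

```text
time_s: 12.22
tcp_pos: [0.4625, 0.2908, 0.055]
ee_rot: [[-0.062, -0.998, 0.001], [-0.998, 0.062, 0.001], [-0.001, -0.001, -1.0]]
wrist_force: [0.9, -0.3, -1.5]
gripper_width: 0.223
gripper_force: 30.0
```

Emit:
{"name": "servo_tool", "arguments": {"targets": [[0, 0, -0.03, 0, 15], [0, 0, -0.05, 0, 15], [0, 0, -0.06, 0, 15], [0, 0, -0.06, 0, 15], [0, 0, -0.06, 0, 15]]}}

```text
time_s: 12.63
tcp_pos: [0.4622, 0.2907, 0.053]
ee_rot: [[-0.062, -0.998, 0.0], [-0.998, 0.062, 0.0], [-0.0, -0.0, -1.0]]
wrist_force: [-0.3, 0.6, -1.9]
gripper_width: 0.23
gripper_force: 30.0
```

Emit:
{"name": "servo_tool", "arguments": {"targets": [[0, 0, -0.01, 0, 15], [0, 0, -0.02, 0, 15], [0, 0, -0.03, 0, 15], [0, 0, -0.03, 0, 15], [0, 0, -0.03, 0, 15]]}}

```text
time_s: 13.05
tcp_pos: [0.4622, 0.2907, 0.0525]
ee_rot: [[-0.062, -0.998, 0.0], [-0.998, 0.062, 0.0], [-0.0, -0.0, -1.0]]
wrist_force: [-2.0, -1.4, 6.7]
gripper_width: 0.226
gripper_force: 30.0
```

On the bench (6.7 N up). I open and rise.

Emit:
{"name": "servo_tool", "arguments": {"targets": [[0, 0, 0, 0, 30], [0, 0, 0, 0, 40], [0, 0, 0, 0, 60], [0, 0, 0, 0, 60], [0, 0, 0, 0, 60]]}}

```text
time_s: 13.47
tcp_pos: [0.4621, 0.2906, 0.0516]
ee_rot: [[-0.062, -0.998, -0.0], [-0.998, 0.062, -0.0], [0.0, 0.0, -1.0]]
wrist_force: [0.3, -0.5, 0.1]
gripper_width: 0.519
gripper_force: 0.0
```

Emit:
{"name": "servo_tool", "arguments": {"targets": [[0, 0, 0.3, 0, 60], [0, 0, 1.0, 0, 60], [0, 0, 2.0, 0, 60], [0, 0, 3.0, 0, 60], [0, 0, 4.0, 0, 60]]}}

```text
time_s: 13.88
tcp_pos: [0.462, 0.2904, 0.1736]
ee_rot: [[-0.062, -0.998, 0.0], [-0.998, 0.062, -0.0], [0.0, -0.0, -1.0]]
wrist_force: [0.6, 0.1, 0.7]
gripper_width: 0.692
gripper_force: 0.0
```

Emit:
{"name": "servo_tool", "arguments": {"targets": [[-0.3, 0.8, 0.5, 0, 60], [-0.8, 2.0, 1, 0, 60], [-1.2, 3.0, 1, 0, 60], [-1.8, 4.2, 1, 0, 60], [-2.4, 5.4, 1, 0, 60]]}}

```text
time_s: 14.3
tcp_pos: [0.3894, 0.4538, 0.2032]
ee_rot: [[-0.063, -0.998, 0.001], [-0.998, 0.063, 0.002], [-0.002, -0.001, -1.0]]
wrist_force: [0.4, 0.7, -0.1]
gripper_width: 0.689
gripper_force: 0.0
```

```bash
python3 - <<'E'
from h import *
cap('top','end.png'); s=r.sense(); print(s['tcp_pos'],s['time_s'],s['gripper_width'])
E
```

```text
[0.38721625 0.45998198 0.20266532] 14.35 0.6874019294267939
```

View pics/end.png

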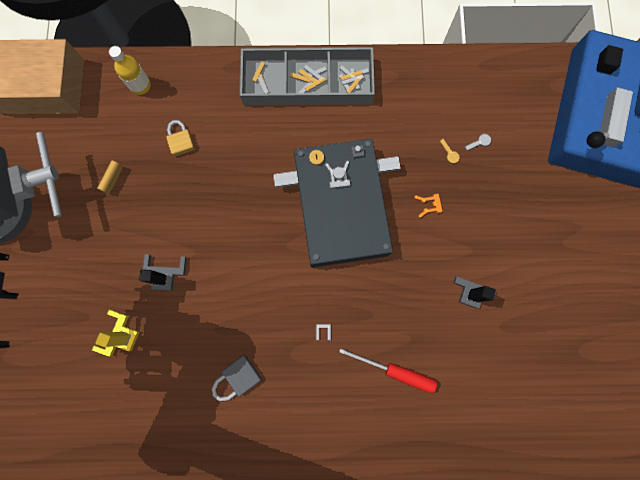

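The final view shows the fork standing upright at (160,272), well clear of the lock. The clip is home on the pin at (339,174), and the flat tool (475,292) and yellow tool (117,335) have not moved.

```bash
python3 -c "
from station import r
print(r.finish_job())"
```

```text
the job is handed in; nothing more can be done
None
```

The clip is pushed fully home under the pin's head, the forked tool stands upright on the bench well clear of the lock, and I handed the job in at about 14 s of the 51 s allowed.

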